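# Feed an instrument cassette through the guarded UV tunnel with the push stick

### The job

Take the push stick from its rest and use it to push the little steel instrument cassette in under the guard of the UV tunnel and right through, until it has come completely out at the far end and lies wholly on the outfeed bed, not hanging over its edge. The lamp is on: the gripper must touch neither the cassette nor the tunnel, only the stick goes in. Then put the stick back flat on its rest, the way round you found it, let go, and leave everything else undisturbed.

Things in the scene. Friction and masses are not known exactly. Their poses are not given: they have to be found in the camera images.
- uv_tunnel: white benchtop UV tunnel, fixed. Origin on the worktop under the middle of the tunnel; x is the feed direction (towards the robot's left, slanting somewhat away from it), z up. In this frame a steel bed 116 mm wide runs from x = -210 to +145 mm, bed top at z = 12 mm; the guarded tunnel runs from x = -30 to +30 mm, its opening 62 mm wide and 24 mm high above the bed (z = 12 to 36 mm)
- mouth (a point): centre of the tunnel mouth at bed height (x = -30 mm in the tunnel's frame). In front of it lies the infeed: two thin fences, 20 mm high above the bed, narrow the lane from about 92 mm wide at x = -200 mm to about 62 mm at the mouth
- exit (a point): centre of the tunnel's far opening at bed height (x = +30 mm in the tunnel's frame). Beyond it lies the outfeed, to x = +145 mm, with 14 mm high fences 62 mm apart and no end stop: after the bed's end comes a 12 mm drop
- head_edge (a point): middle of the lower front edge of the lamp head (tunnel frame x = -85, z = 165 mm). The head, 124 mm wide, fills z = 165 to 211 mm from x = -85 to +50 mm and overhangs the infeed. A gripper pointing straight down strikes this edge before the cassette is through; one leaning back 30 to 45 degrees (fingers pointing forward and down along the feed) passes below it
- cassette: flat closed steel instrument cassette with small holes in its top, 60 mm along its x, 50 mm along its y, 14.5 mm high, about 110 g; origin at the centre of its underside. It starts flat on the infeed bed in front of the mouth, a little off centre and askew, x axis roughly along the feed
- push_stick: grey push stick, 130 g, standing by itself on a flat shoe 8 mm thick and 40 mm wide, with a handle leaning back from it. Origin on the underside of the shoe, straight below the grip point; x points from the handle to the nose. The shoe runs from x = -20 mm to the nose face at x = +118 mm
- stick_grip (a point): grip point in the middle of the stick's handle, 55 mm above the underside of the shoe. The handle is a bar 14 mm wide (stick's y) and 24 mm thick; it rises from the shoe at x = +43 mm and leans back 38 degrees from vertical towards -x, top at x about -26 mm, z = 88 mm. Pinch its 14 mm width, best with the fingers pointing down along the leaning handle
- stick_nose (a point): middle of the stick's straight blunt nose face (12 mm high, 40 mm wide), 118 mm ahead of the stick's origin and 6 mm above its underside
- stick_rest: fixed steel plate with a low lip (outside 168 x 68 mm, inside 160 x 60 mm; floor 4 mm, lip 9 mm above the worktop), to the right of the tunnel, nearer to or farther from the robot. Origin on the worktop below where the stick's origin belongs; the plate runs from x = -35 to +133 mm of this frame. The stick starts on it, its axes nearly along the rest's, its origin 4 mm above the rest's
- instrument_case: flat stainless instrument case, 206 x 83 x 57 mm with a black bar handle on its lid; a bystander beside the stick's rest. Origin under its middle, long side along its x
- vial_1: small clear vial with dark screw cap, 29 mm across, 74 mm tall; a bystander standing between the tunnel and the robot. Origin under its middle
- tape_roll: white roll of tape lying flat, 69 mm across, 25 mm high; a bystander between the tunnel and the robot. Origin under its middle
Mind the look-alikes: they are no part of the job. What is shaped like the cassette but brown or orange is not meant.

How it is judged:
By the outcome, as a careful person would: the job done as asked, in the order asked, and still so for the second after the job is handed in, with the robot touching nothing.
It also fails if it takes over 62 s, if anything falls off the work surface, if the arm or the gripper's body presses on something with over 40 N, if the wrist force passes 120 N, or if a joint passes its speed limit or range.

### The arm

A 7-joint arm with a two-finger parallel gripper is mounted at the origin on a cart in front of the work surface, level with it; the furniture and walls round the work are solid. World frame = base frame: x ahead of the robot, y to its left, z up, the work surface at z = 0. Lengths are in m, angles in rad, forces in N, time in s.
With the tool pointing down it reaches from about 0.425 to 0.925 m from the base axis. Payload 6.8 kg.
Tool frame: the origin (TCP) lies on the centre line of the jaws, within the pads' length; the fingertips stand 25 mm ahead of it and the grasp point (between the pads) lies 6 mm ahead of it; z points along the fingers, y is the direction in which the jaws open and shut (so a half turn about z gives the same grasp; the last joint's range is limited). The gripper opens to 85 mm and grips with 20 to 120 N. Pads are 22 mm wide; open, the fingers measure 114 mm over their backs; the gripper's body (76 mm by 85 mm) begins 54 mm behind the grasp point. The pads swing forward as they close: fully open they stand 13 mm farther back than shut.
Start: joints at [1.105, 0.477, 0.022, 1.555, -0.011, 1.109, -0.083], TCP at [0.236, -0.632, 0.256] pointing down, gripper open.
Joint ranges: [-2.96, 2.96], [-0.34, 2.1], [-1.41, 1.46], [0.24, 2.44], [-1.37, 4.51], [0.17, 1.92], [-2.96, 2.96]. Speed limits (rad/s): [2.39, 2.39, 3.14, 3.14, 3.14, 3.14, 3.14].

### API

Orientations are given as a unit quaternion [w, x, y, z].
In Python, from station import status, cams, order, models gives the robot as it stands.
- The arm moves only by the tool move_arm, never from a script. Its argument "steps" is one flat list of numbers, 7 for each row, row after row: the gripper's target within -1 to 1 (fully open at 1, half-way at 0, shut at -1), then the shift along the world's x, y, z in cm, then the turn, a rotation vector about the world's x, y, z in degrees. A call has 1 to 8 rows; each row shifts and turns the commanded pose from where the row before left it; what a row does not reach is not made up. A row lasts 1/10 s, in which the tool goes at most 50 mm and 8.59 degrees, less where a joint would pass 70% of its speed; a pose out of reach is approached as far as the arm can. A call with a gripper value outside its range is refused whole. The fingers move at their own pace and stop on an object; "newtons" is the grip in N (left out, the last holds). Time passes only in rows, so rows that do not move let the fingers close. It gives the time, the measured TCP pose, the force and the opening at its end, in the units of the state.
- status.get_obs(): the state, without advancing time (a new reading comes with each control period).
- cams.read_camera(name): name is "side" or "top"; returns a dict with "pixels" (384x512x3 uint8, red, green, blue), "mtx" (3x3 intrinsics, pixels), "dist_coeffs" ([k1, k2, p1, p2, k3] as OpenCV has them; the pictures are not rectified), "T" (4x4, takes a point from camera to world coordinates). Camera axes: x right, y down, z forward; pixel columns grow to the right and rows downward; lengths in m; the calibration is good to about 2 mm. A picture is of the moment at which its call begins. There is no depth.
- order.hand_in(): hands the job in, once; it reports no verdict.
Trained networks look in the newest picture that a camera, given by its name, has taken for a name from the list of things; names that differ only in an ending like _2 or _b are one class to them, and where a whole thing is asked for, a point or a joint stands for the part that bears it (a point fixed in the world has none). Each returns a list of dicts, best first, with "score" (0 to 1); they miss things now and then, are a little off and sometimes report something else, mostly with a low value. They report only what shows in the picture. A call takes as long as a camera call. They do not tell look-alikes from the thing itself.
- models.silhouettes(camera, query): "region" (384x512 bool, what is visible of it) and "box" ([centre column, centre row, width, height] in pixels, round what is visible of it).
- models.place_of(camera, query): "position" ([row, column] in pixels: a listed point, or the origin of a listed thing).
The state is a dict: "t": time; "q": joint angles; "joint_vel": joint speeds; "joint_torque": joint torques, N m; "eef_pos": TCP position; "tool_rot": TCP orientation; "contact_force": force on the tool from outside, world axes, zero at the start; "torque": the same for the moment, N m; "gripper_width": opening from 0.0 (shut) to 1.0 (fully open).
Only numpy, scipy, OpenCV 4.12 (cv2) and the standard library are available. Lean on these libraries where they do the work, as an engineer would, in place of code of your own. Each camera call takes 0.05 s, during which the arm holds its last target.

## Working session

There is one attempt and no reset: what is moved stays moved. The work goes in short steps, Python scripts to look and compute and a tool call to move; the robot and the scene stay as the last step left them, time stands still between calls to the robot, and variables do not carry over. Pictures are saved under pics/ and viewed, and the job is handed in when it is done.

Besides the shell and the picture viewer there is one more tool, called after "Emit:" as name(argument=value, ...), one argument or row to a line, values as JSON. move_arm: Moves the arm, as the interface text tells. Its arguments: {"type":"object","properties":{"steps":{"type":"array"},"newtons":{"type":"number"}},"required":["steps"]}

```bash
ls; mkdir -p pics; python3 - <<'E'
from station import status,cams,models
import cv2,numpy as np
print(status.get_obs())
for n in ["side","top"]:
    r=cams.read_camera(n); cv2.imwrite(f"pics/{n}0.png",r["pixels"][:,:,::-1])
    print(n,r["mtx"],r["dist_coeffs"],r["T"])
    for q in ["uv_tunnel","mouth","exit","head_edge","cassette","push_stick","stick_grip","stick_nose","stick_rest","instrument_case","vial_1","tape_roll"]:
        print(q,[(np.round(d["position"],1).tolist(),round(d["score"],2)) for d in models.place_of(n,q)][:4])
E
```

```text
pics
{'t': 0.0, 'q': array([ 1.10486284,  0.47778789,  0.02237181,  1.55647168, -0.01151011,
        1.10928813, -0.08309072]), 'joint_vel': array([-9.70101197e-04, -3.51076505e-04,  2.26491110e-04,  5.31630894e-06,
       -4.90228339e-04,  1.72595750e-04, -7.28877013e-04]), 'joint_torque': array([-6.25768171e-04, -5.96458375e+01,  1.60806119e+00, -2.81199181e+01,
        1.23652289e-02,  9.38644807e-03, -9.59252901e-06]), 'eef_pos': array([ 0.23619493, -0.63173627,  0.25532594]), 'tool_rot': array([-8.83380073e-04,  9.84036847e-01,  1.77962495e-01, -2.31574405e-04]), 'contact_force': array([-0.26401418, -0.16329308,  0.34270202]), 'torque': array([-0.01066168,  0.02436742,  0.02829862]), 'gripper_width': 1.0002862548443026}
side [[375.59310318   0.         251.07681988]
 [  0.         375.59310318 194.4378722 ]
 [  0.           0.           1.        ]] [-0.10944756  0.          0.          0.          0.        ] [[-0.80523759 -0.24627497  0.53938953  0.09218728]
 [-0.5925897   0.36604788 -0.71752798  0.67709691]
 [-0.02073322 -0.89741718 -0.44069552  0.53872102]
 [ 0.          0. 
[... 734 characters left out ...]
      0.          0.        ] [[-0.26530695 -0.80441496  0.53153437 -0.03739305]
 [-0.96404425  0.23001008 -0.1330941   0.15313552]
 [-0.01519538 -0.54773345 -0.8365149   1.10643051]
 [ 0.          0.          0.          1.        ]]
uv_tunnel [([230.8, 197.8], 0.9)]
mouth [([224.3, 207.6], 0.66)]
exit [([223.6, 191.2], 0.82)]
head_edge [([197.2, 221.6], 0.56)]
cassette [([222.0, 236.1], 0.87), ([264.0, 277.2], 0.63), ([186.0, 168.6], 0.46)]
push_stick []
stick_grip [([235.5, 348.2], 0.87)]
stick_nose [([240.4, 310.6], 0.96), ([232.7, 349.1], 0.21)]
stick_rest [([237.2, 345.5], 0.87)]
instrument_case [([188.5, 320.8], 0.76)]
vial_1 [([272.8, 189.1], 0.76)]
tape_roll [([269.3, 239.6], 0.83)]
```

```bash
python3 - <<'E'
import cv2
a=cv2.imread("pics/top0.png")[140:320,130:400];cv2.imwrite("pics/topc.png",cv2.resize(a,(798,532),interpolation=cv2.INTER_CUBIC))
a=cv2.imread("pics/side0.png")[150:350,100:400];cv2.imwrite("pics/sidec.png",cv2.resize(a,(798,532),interpolation=cv2.INTER_CUBIC))
E
```

```text
(no output)
```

View pics/topc.png

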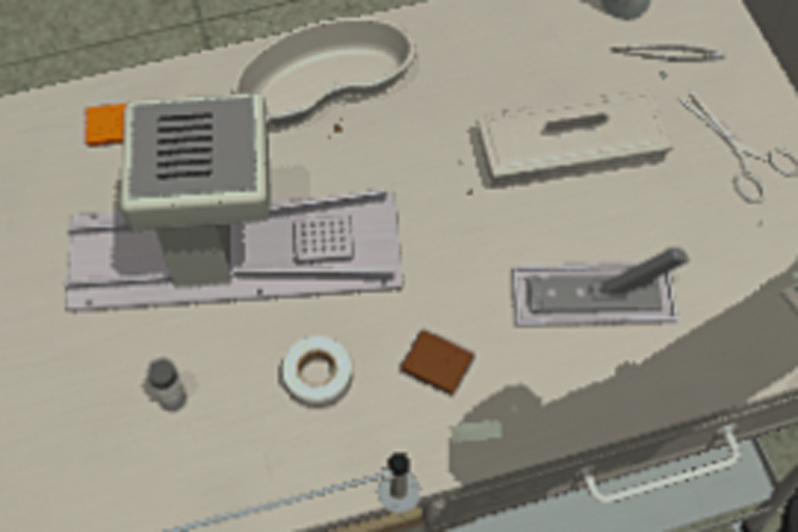

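View pics/sidec.png

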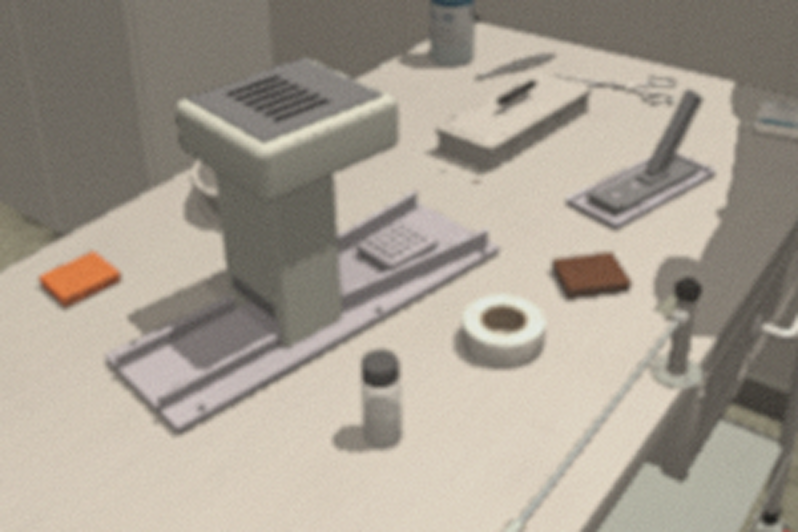

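View pics/top0.png

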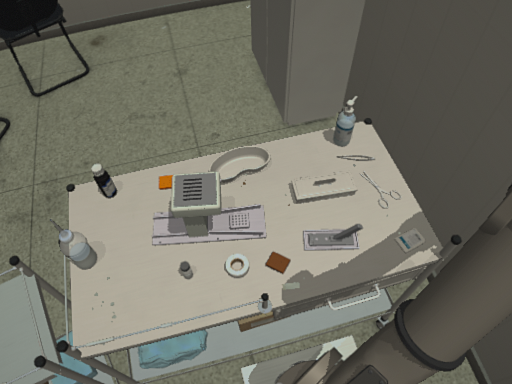

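View pics/side0.png

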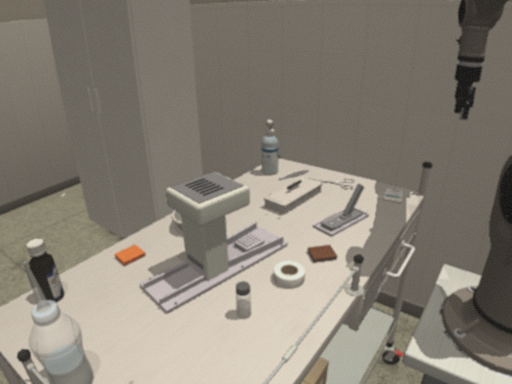

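```bash
cat > h.py <<'E'
import cv2,numpy as np
from scipy.spatial.transform import Rotation as R
def proj(r,P):
    P=np.atleast_2d(np.array(P,float)); T=np.linalg.inv(r["T"])
    rv=cv2.Rodrigues(T[:3,:3])[0]
    return cv2.projectPoints(P,rv,T[:3,3],r["mtx"],np.array(r["dist_coeffs"]))[0][:,0]
def ray(r,uv,z):
    p=cv2.undistortPoints(np.array(uv,float).reshape(-1,1,2),r["mtx"],np.array(r["dist_coeffs"]))[:,0]
    d=np.c_[p,np.ones(len(p))]@r["T"][:3,:3].T; o=r["T"][:3,3]
    return o+d*((z-o[2])/d[:,2])[:,None]
def ortho(r,z,x0,x1,y0,y1,s):
    # rows: x decreasing down (far up), cols: y decreasing right ; s px per m
    nx=int((x1-x0)*s);ny=int((y1-y0)*s)
    X,Y=np.meshgrid(x1-np.arange(nx)/s,y1-np.arange(ny)/s,indexing="ij")
    uv=proj(r,np.c_[X.ravel(),Y.ravel(),np.full(X.size,z)]).astype(np.float32).reshape(nx,ny,2)
    return cv2.remap(r["pixels"][:,:,::-1],uv[...,0],uv[...,1],cv2.INTER_CUBIC)
E
python3 - <<'E'
from h import *
from station import cams
import pickle
rs={n:cams.read_camera(n) for n in ["side","top"]}
pickle.dump(rs,open("r0.pkl","wb"))
pts={"top":dict(cas=[236.1,222],mouth=[207.6,224.3],exit=[191.2,223.6],tun=[197.8,230.8],grip=[348.2,235.5],nose=[310.6,240.4],rest=[345.5,237.2],case=[320.8,188.5],vial=[189.1,272.8],tape=[239.6,269.3],head=[221.6,197.2]),
"side":dict(cas=[251.5,246.7],mouth=[214.6,261],exit=[198.5,272.3],tun=[207.7,268.4],grip=[350.8,197.1],nose=[324.5,226.9],rest=[351.4,212.8],case=[294.2,197],vial=[240.7,314.9],tape=[288.9,273.8])}
zs=dict(cas=.012,mouth=.012,exit=.012,tun=0,grip=.059,nose=.01,rest=0,case=0,vial=0,tape=0,head=.165)
for n in pts:
    for k,v in pts[n].items(): print(n,k,np.round(ray(rs[n],v,zs[k])[0],3))
E
```

```text
top cas [0.573 0.062 0.012]
top mouth [0.59  0.151 0.012]
top exit [0.606 0.201 0.012]
top tun [0.582 0.186 0.   ]
top grip [ 0.411 -0.243  0.059]
top nose [ 0.448 -0.143  0.01 ]
top rest [ 0.433 -0.255  0.   ]
top case [ 0.627 -0.245  0.   ]
top vial [0.449 0.239 0.   ]
top tape [0.42 0.09 0.  ]
top head [0.577 0.095 0.165]
side cas [0.561 0.056 0.012]
side mouth [0.597 0.154 0.012]
side exit [0.599 0.207 0.012]
side tun [0.603 0.173 0.   ]
side grip [ 0.434 -0.249  0.059]
side nose [ 0.456 -0.134  0.01 ]
side rest [ 0.433 -0.266  0.   ]
side case [ 0.626 -0.262  0.   ]
side vial [0.447 0.248 0.   ]
side tape [0.437 0.082 0.   ]
```

```bash
python3 - <<'E'
from h import *
import pickle
rs=pickle.load(open("r0.pkl","rb"))
def grid(im,x1,y1,s,st):
    for k in range(-40,100):
        v=k*st
        c=int(round((y1-v)*s)); 
        if 0<=c<im.shape[1]: cv2.line(im,(c,0),(c,6),(0,0,255),1); cv2.putText(im,f"{v:.2f}",(c+1,16),0,.32,(0,0,255),1)
        r=int(round((x1-v)*s))
        if 0<=r<im.shape[0]: cv2.line(im,(0,r),(6,r),(0,0,255),1); cv2.putText(im,f"{v:.2f}",(8,r+4),0,.32,(0,0,255),1)
    return im
for n in rs:
    im=ortho(rs[n],.012,.46,.70,-.06,.36,1900); cv2.imwrite(f"pics/bed_{n}.png",grid(im,.70,.36,1900,.02))
    im=ortho(rs[n],.009,.36,.54,-.34,-.10,3300); cv2.imwrite(f"pics/rest_{n}.png",grid(im,.54,-.10,3300,.02))
E
```

```text
(no output)
```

View pics/bed_top.png

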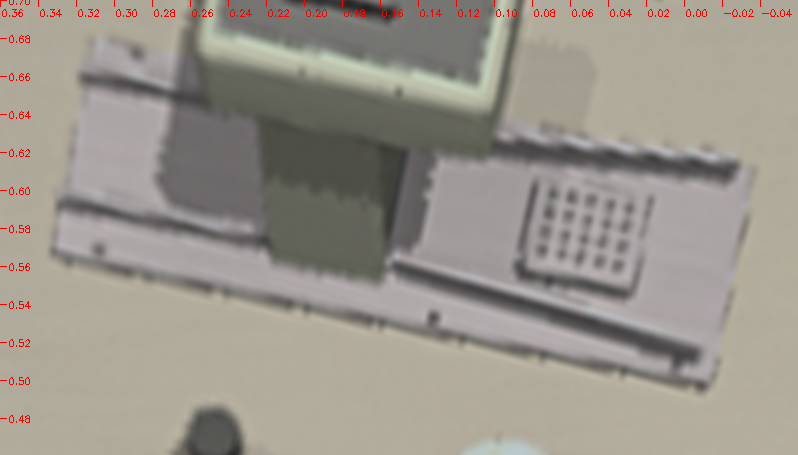

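View pics/bed_side.png

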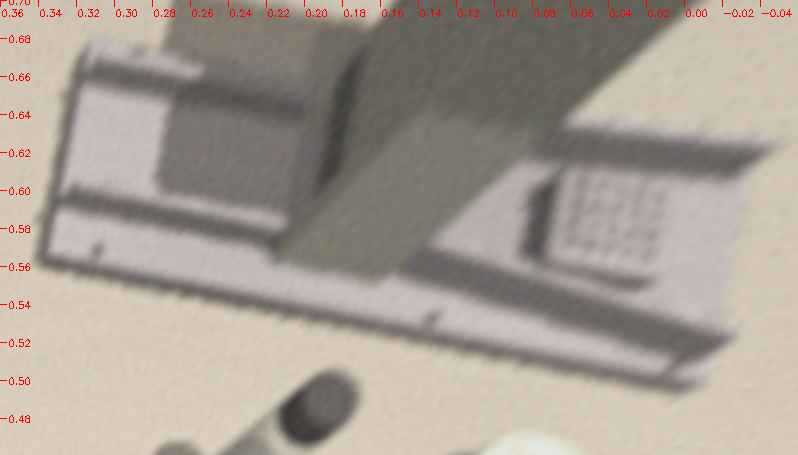

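View pics/rest_top.png

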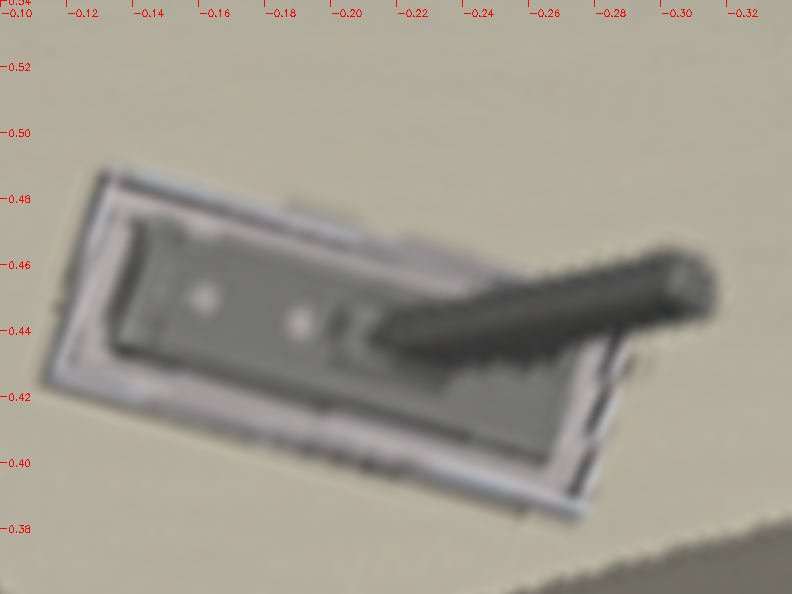

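View pics/rest_side.png

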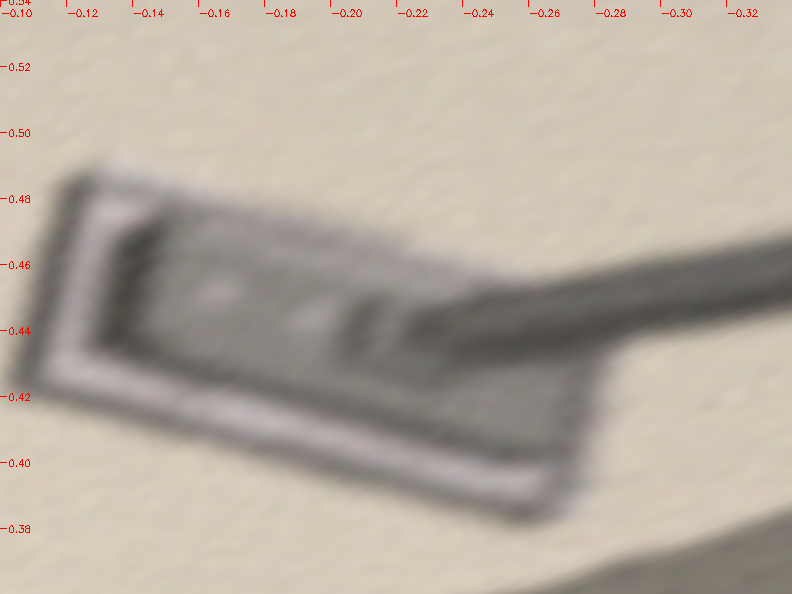

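```bash
cat > fit.py <<'E'
from h import *
import pickle
from scipy.optimize import least_squares
rs=pickle.load(open("r0.pkl","rb"))
def o2p(n,c,rw,z,x1,y1,s): return proj(rs[n],[[x1-rw/s,y1-c/s,z]])[0]
def W(p,L):
    L=np.atleast_2d(np.array(L,float)); c,s=np.cos(p[2]),np.sin(p[2])
    return np.c_[p[0]+c*L[:,0]-s*L[:,1],p[1]+s*L[:,0]+c*L[:,1],L[:,2]]
def fit(obs,p0):
    def f(p): return np.concatenate([proj(rs[n],W(p,l))[0]-uv for n,l,uv in obs])
    r=least_squares(f,p0,loss="soft_l1"); return r.x,r.fun.reshape(-1,2)
B=lambda n,c,r:o2p(n,c,r,.012,.70,.36,1900)
Q=lambda n,c,r:o2p(n,c,r,.009,.54,-.10,3300)
a=[("top",[-.21,-.058,.012],B("top",755,165)),("top",[-.21,.058,.012],B("top",710,388)),
("top",[.145,.058,.012],B("top",52,255)),("top",[.145,-.058,.012],B("top",95,38)),
("side",[.145,-.058,.012],B("side",90,45)),("side",[.145,.058,.012],B("side",45,258)),("side",[-.21,.058,.012],B("side",692,388))]
# tunnel y axis: z x x ; x=+y-ish => y = -x world (towards robot): near = +y
t,f=fit(a,[.595,.18,1.37]);print("tunnel",t,np.degrees(t[2]));print(np.round(f,1))
a=[("top",[.133,-.034,.009],Q("top",105,175)),("top",[.133,.034,.009],Q("top",45,382)),("top",[-.035,.034,.009],Q("top",585,520)),
("side",[.133,-.034,.009],Q("side",90,175)),("side",[.133,.034,.009],Q("side",38,390))]
re,f=fit(a,[.433,-.255,1.35]);print("rest",re,np.degrees(re[2]));print(np.round(f,1))
a=[("top",[-.02,.02,.012],Q("top",547,465)),("top",[.118,-.02,.016],Q("top",140,222)),("top",[.118,.02,.016],Q("top",122,342)),
("side",[-.02,.02,.012],Q("side",575,460))]
st,f=fit(a,re);print("stick",st,np.degrees(st[2]));print(np.round(f,1))
a=[("top",[.03,-.025,.0265],B("top",540,180)),("top",[-.03,-.025,.0265],B("top",650,195)),("top",[-.03,.025,.0265],B("top",632,292)),("top",[.03,.025,.0265],B("top",522,268)),]
ca,f=fit(a,[.567,.06,1.4]);print("cas",ca,np.degrees(ca[2]));print(np.round(f,1))
def boxl(x0,x1,y0,y1,z): return [[x0,y0,z],[x1,y0,z],[x1,y1,z],[x0,y1,z],[x0,y0,z]]
def draw(n,crop,sc,out,items):
    u0,v0,u1,v1=crop; im=cv2.resize(rs[n]["pixels"][v0:v1,u0:u1,::-1],None,fx=sc,fy=sc,interpolation=cv2.INTER_CUBIC)
    for p,L,col in items:
        q=(proj(rs[n],W(p,L))+.5-[u0,v0])*sc
        cv2.polylines(im,[np.round(q).astype(np.int32)],False,col,1)
    cv2.imwrite(out,im)
hd=[[.043,0,.012],[0,0,.059],[-.026,0,.092]]
if __name__=="__main__":
    it=[(t,boxl(-.21,.145,-.058,.058,.012),(0,0,255)),(t,boxl(-.085,.05,-.062,.062,.165),(0,255,0)),(t,boxl(-.03,.03,-.031,.031,.036),(0,200,255)),
        (ca,boxl(-.03,.03,-.025,.025,.0265),(255,0,0)),(ca,boxl(-.03,.03,-.025,.025,.012),(255,255,0)),
        (re,boxl(-.035,.133,-.034,.034,.009),(0,0,255)),(st,boxl(-.02,.118,-.02,.02,.012),(255,0,0)),(st,hd,(0,255,0))]
    draw("top",(145,165,275,255),6,"pics/f1.png",it);draw("side",(135,165,295,305),5,"pics/f2.png",it)
    draw("top",(295,215,375,260),9,"pics/f3.png",it);draw("side",(305,175,385,240),9,"pics/f4.png",it)
E
python3 fit.py
```

```text
tunnel [0.59442566 0.18120008 1.37763409] 78.93261927155406
[[-0.2  0.6]
 [-0.1 -0.4]
 [-0.6  0.3]
 [-0.7  0.4]
 [-0.7 -0.6]
 [ 0.2 -0.7]
 [ 1.5 -1.9]]
rest [ 0.42340388 -0.25096499  1.32722595] 76.04444533197538
[[-0.7 -0.3]
 [ 0.2  0.5]
 [-0.1  0.2]
 [-0.  -0.6]
 [ 0.1 -0.4]]
stick [ 0.42250738 -0.25176642  1.32465488] 75.89713372317335
[[ 0.5 -0.2]
 [ 0.4 -0.5]
 [-0.7  0.6]
 [-0.1  0.4]]
cas [0.56889417 0.05293351 1.38664411] 79.44885511104442
[[-0.5 -0.5]
 [ 0.3  0.2]
 [ 0.3 -0.1]
 [-0.2  0.4]]
```

View pics/f1.png

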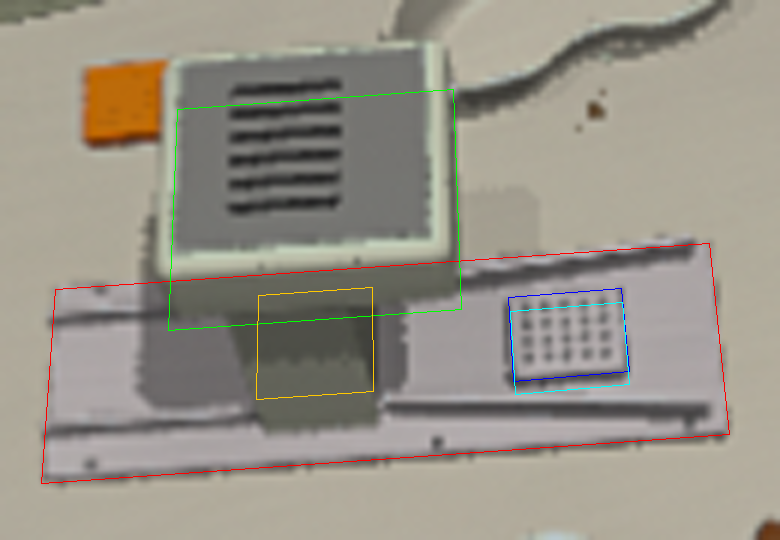

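View pics/f2.png

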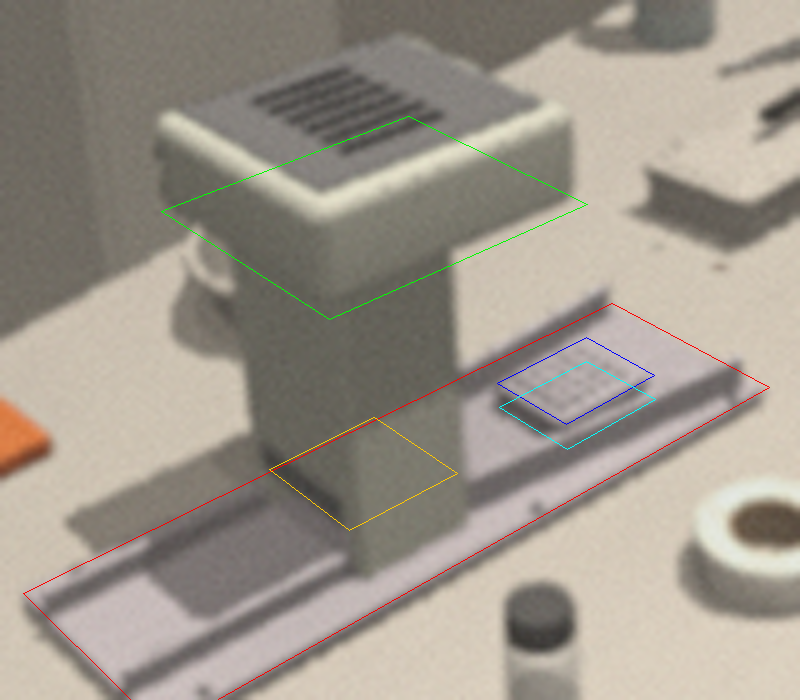

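View pics/f3.png

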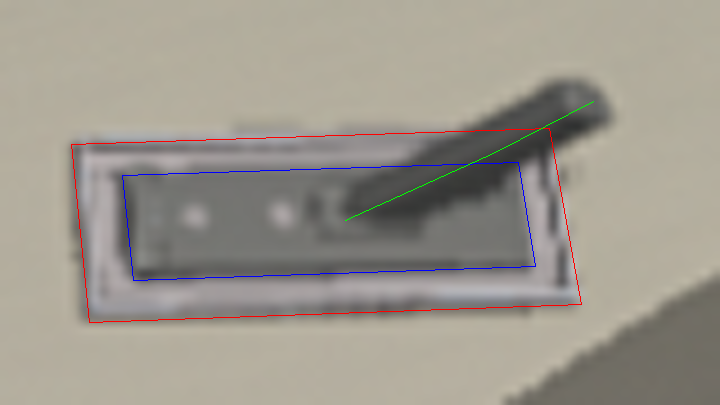

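View pics/f4.png

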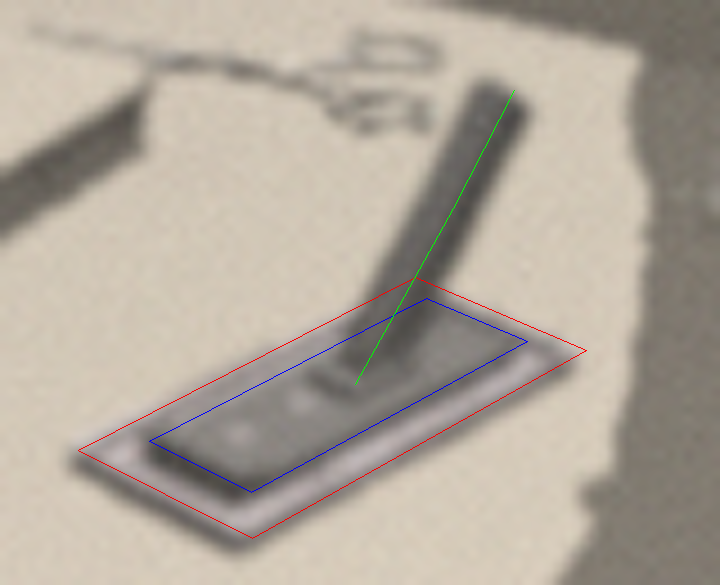

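```bash
cat > tgt.py <<'E'
from fit import *
from station import status
def Rt(yaw,lean=38):
    l=np.radians(lean); f=np.array([np.cos(yaw),np.sin(yaw),0]); z=np.sin(l)*f-np.cos(l)*np.array([0,0,1.])
    y=np.array([np.sin(yaw),-np.cos(yaw),0]); return np.c_[np.cross(y,z),y,z]
def go(pos,Rm):
    o=status.get_obs(); q=o["tool_rot"]; Rc=R.from_quat([q[1],q[2],q[3],q[0]])
    print("t",o["t"],"pos",np.round(o["eef_pos"],4),"F",np.round(o["contact_force"],1),"w",round(o["gripper_width"],3),"q",np.round(o["q"],2))
    print("shift cm",np.round((pos-o["eef_pos"])*100,2),"rotvec deg",np.round((R.from_matrix(Rm)*Rc.inv()).as_rotvec(degrees=True),2))
E
python3 - <<'E'
from tgt import *
d=Rt(st[2])[:,2]; g=W(st,[0,0,.059])[0]+[.001,0,0]-.006*d
print(d,g); go(g,Rt(st[2])); go(g-.12*d,Rt(st[2]))
E
```

```text
tunnel [0.59442566 0.18120008 1.37763409] 78.93261927155406
[[-0.2  0.6]
 [-0.1 -0.4]
 [-0.6  0.3]
 [-0.7  0.4]
 [-0.7 -0.6]
 [ 0.2 -0.7]
 [ 1.5 -1.9]]
rest [ 0.42340388 -0.25096499  1.32722595] 76.04444533197538
[[-0.7 -0.3]
 [ 0.2  0.5]
 [-0.1  0.2]
 [-0.  -0.6]
 [ 0.1 -0.4]]
stick [ 0.42250738 -0.25176642  1.32465488] 75.89713372317335
[[ 0.5 -0.2]
 [ 0.4 -0.5]
 [-0.7  0.6]
 [-0.1  0.4]]
cas [0.56889417 0.05293351 1.38664411] 79.44885511104442
[[-0.5 -0.5]
 [ 0.3  0.2]
 [ 0.3 -0.1]
 [-0.2  0.4]]
[ 0.15001425  0.59710533 -0.78801075] [ 0.42260729 -0.25534905  0.06372806]
t 1.4 pos [ 0.2364 -0.6322  0.2563] F [ 0.5  0.1 -0.4] w 1.002 q [ 1.1   0.48  0.02  1.56 -0.01  1.11 -0.08]
shift cm [ 18.62  37.69 -19.26] rotvec deg [ 29.42 -26.31  53.29]
t 1.4 pos [ 0.2364 -0.6322  0.2563] F [ 0.5  0.1 -0.4] w 1.002 q [ 1.1   0.48  0.02  1.56 -0.01  1.11 -0.08]
shift cm [16.82 30.52 -9.8 ] rotvec deg [ 29.42 -26.31  53.29]
```

Emit:
move_arm(
  steps=[1,1.68,3.05,0,2.94,-2.63,5.33,1,1.68,3.05,0,2.94,-2.63,5.33,1,1.68,3.05,0,2.94,-2.63,5.33,1,1.68,3.05,0,2.94,-2.63,5.33,1,1.68,3.05,0,2.94,-2.63,5.33,1,1.68,3.05,0,2.94,-2.63,5.33,1,1.68,3.05,0,2.94,-2.63,5.33,1,1.68,3.05,0,2.94,-2.63,5.33],
  newtons=60,
)

```text
t: 2.2
eef_pos: [0.3711, -0.3874, 0.2566]
tool_rot: [-0.164, 0.816, 0.514, 0.21]
contact_force: [1.2, 1.5, 0.3]
gripper_width: 0.997
```

Emit:
move_arm(
  steps=[1,1.68,3.05,-3,2.94,-2.63,5.33,1,1.68,3.05,-3,2.94,-2.63,5.33,1,0,0,-3.8,0,0,0,1,0,0,0,0,0,0,1,0,0,0,0,0,0],
)

```text
t: 2.7
eef_pos: [0.4042, -0.3278, 0.1587]
tool_rot: [-0.2, 0.746, 0.581, 0.257]
contact_force: [1.2, -0.2, 0.5]
gripper_width: 0.998
```

```bash
sed -i 's/^\(t,f=fit.*\);print("tunnel.*/\1/;s/^\(re,f=fit.*\);print("rest.*/\1/;s/^\(st,f=fit.*\);print("stick.*/\1/;s/^\(ca,f=fit.*\);print("cas.*/\1/' fit.py; python3 - <<'E'
from tgt import *
from station import cams
d=Rt(st[2])[:,2]; g=W(st,[0,0,.059])[0]+[.001,0,0]-.006*d
go(g,Rt(st[2])); go(g-.12*d,Rt(st[2]))
for n,c in [("top",(270,170,400,270)),("side",(280,100,420,240))]:
    rs[n]=cams.read_camera(n); draw(n,c,5.5 if n=="top" else 4.2,f"pics/p1{n}.png",[])
E
```

```text
t 2.7 pos [ 0.4042 -0.3278  0.1587] F [ 1.2 -0.2  0.5] w 0.998 q [ 1.15  0.61 -0.4   1.79 -0.36  1.17  0.74]
shift cm [ 1.84  7.25 -9.5 ] rotvec deg [-0.01 -0.04  0.07]
t 2.7 pos [ 0.4042 -0.3278  0.1587] F [ 1.2 -0.2  0.5] w 0.998 q [ 1.15  0.61 -0.4   1.79 -0.36  1.17  0.74]
shift cm [ 0.04  0.08 -0.04] rotvec deg [-0.01 -0.04  0.07]
```

View pics/p1top.png

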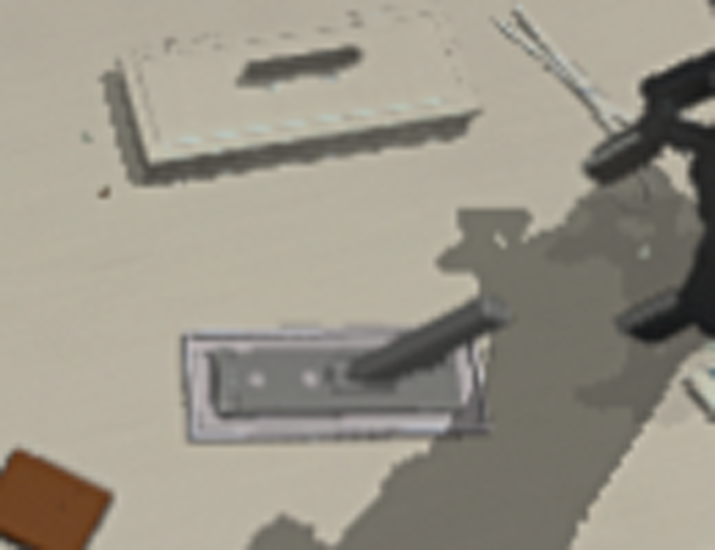

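View pics/p1side.png

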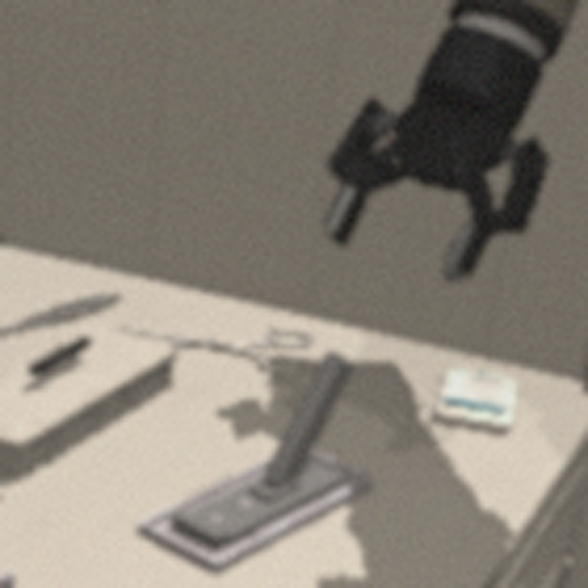

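The gripper leans like the handle (side crop: fingers at about (345,215) and (465,260), handle top (340,365)). It lies in line with the handle, so I advance along it.

Emit:
move_arm(
  steps=[1,0.37,1.45,-1.9,0,0,0,1,0.37,1.45,-1.9,0,0,0,1,0.37,1.45,-1.9,0,0,0,1,0.37,1.45,-1.9,0,0,0,1,0.18,0.73,-0.95,0,0,0,1,0.18,0.72,-0.95,0,0,0,1,0,0,0,0,0,0,1,0,0,0,0,0,0],
)

```text
t: 3.6
eef_pos: [0.4231, -0.2557, 0.0639]
tool_rot: [-0.199, 0.746, 0.582, 0.257]
contact_force: [-0.3, -0.8, -0.4]
gripper_width: 1.001
```

```bash
python3 - <<'E'
from tgt import *
from station import cams
d=Rt(st[2])[:,2]; g=W(st,[0,0,.059])[0]+[.001,0,0]-.006*d
go(g,Rt(st[2]))
for n,c in [("top",(270,170,400,270)),("side",(300,130,400,240))]:
    rs[n]=cams.read_camera(n); draw(n,c,5.2,f"pics/p2{n}.png",[])
E
```

```text
t 3.6 pos [ 0.4231 -0.2557  0.0639] F [-0.3 -0.8 -0.4] w 1.001 q [ 1.08  0.71 -0.44  1.92 -0.39  0.9   0.75]
shift cm [-0.05  0.04 -0.02] rotvec deg [0.09 0.05 0.03]
```

View pics/p2top.png

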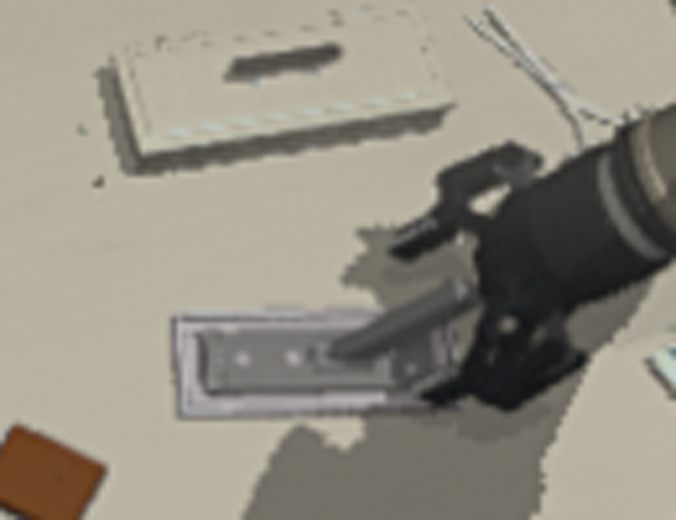

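View pics/p2side.png

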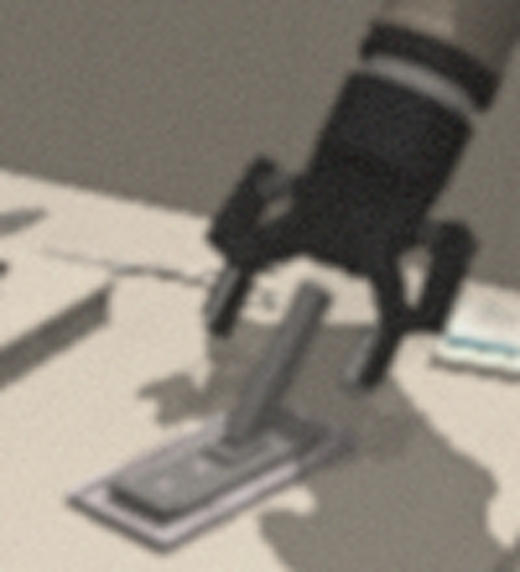

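The handle is between the fingers: in the side crop its mid is at about (282,350), with the fingertips at (222,325) and (360,380). Closing.

Emit:
move_arm(
  steps=[-1,0,0,0,0,0,0,-1,0,0,0,0,0,0,-1,0,0,0,0,0,0,-1,0,0,0,0,0,0,-1,0,0,0,0,0,0,-1,0,0,0,0,0,0,-1,0,0,0,0,0,0],
  newtons=60,
)

```text
t: 4.4
eef_pos: [0.4228, -0.2548, 0.0633]
tool_rot: [-0.2, 0.746, 0.582, 0.257]
contact_force: [-0.1, 0.2, -0.5]
gripper_width: 0.15
```

```bash
python3 - <<'E'
from tgt import *
from station import cams
d=Rt(st[2])[:,2]; g=W(st,[0,0,.059])[0]+[.001,0,0]-.006*d
go(g,Rt(st[2]))
for n,c in [("top",(295,215,375,260)),("side",(305,165,385,240))]:
    rs[n]=cams.read_camera(n); draw(n,c,9 if n=="top" else 8,f"pics/p3{n}.png",[(re,boxl(-.035,.133,-.034,.034,.009),(0,0,255)),(st,boxl(-.02,.118,-.02,.02,.012),(255,0,0))])
E
```

```text
t 4.4 pos [ 0.4228 -0.2548  0.0633] F [-0.1  0.2 -0.5] w 0.15 q [ 1.08  0.71 -0.44  1.92 -0.39  0.9   0.75]
shift cm [-0.02 -0.05  0.05] rotvec deg [0.03 0.   0.  ]
```

View pics/p3top.png

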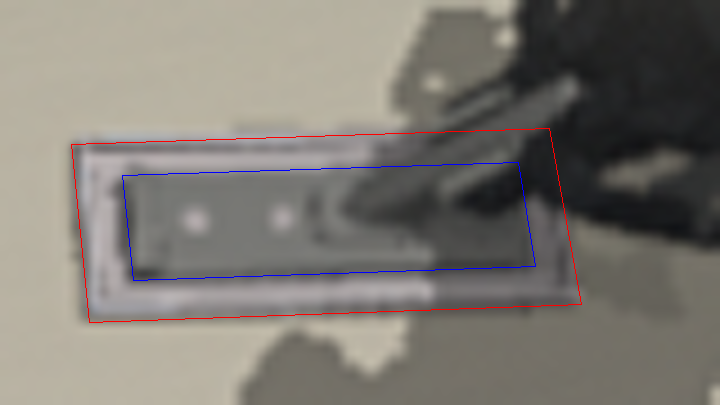

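View pics/p3side.png

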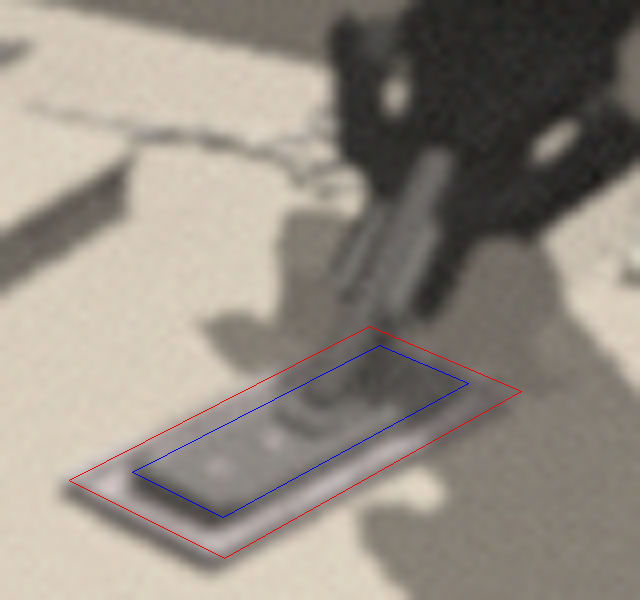

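Emit:
move_arm(
  steps=[-1,0,0,0.5,0,0,0,-1,0,0,1.5,0,0,0,-1,0,0,2,0,0,0,-1,0,0,2,0,0,0,-1,0,0,1,0,0,0,-1,0,0,0,0,0,0],
)

```text
t: 5.1
eef_pos: [0.4235, -0.2553, 0.135]
tool_rot: [-0.198, 0.746, 0.582, 0.257]
contact_force: [0.6, -0.3, -1.5]
gripper_width: 0.159
```

```bash
cat >> tgt.py <<'E'
def stickTCP(nose_x,z,lat=0.,dyaw=0.):
    p=W(t,[nose_x-.118,lat,z])[0]; yaw=t[2]+np.radians(dyaw)
    # rotate about nose for dyaw ignored
    return p-.0037*np.array([np.cos(yaw),np.sin(yaw),0])+[0,0,.0593],Rt(yaw)
E
python3 - <<'E'
from tgt import *
print("cas in tunnel", W((0,0,-t[2]),[[ca[0]-t[0],ca[1]-t[1],0]]),np.degrees(ca[2]-t[2]))
go(*stickTCP(-.173,.05))
go(*stickTCP(-.173,.0135))
E
```

```text
cas in tunnel [[-0.13078218  0.00043419  0.        ]] 0.5162358394903644
t 5.1 pos [ 0.4235 -0.2553  0.135 ] F [ 0.6 -0.3 -1.5] w 0.159 q [ 1.09  0.6  -0.45  1.91 -0.41  1.02  0.71]
shift cm [11.43 14.73 -2.57] rotvec deg [0.17 0.13 3.02]
t 5.1 pos [ 0.4235 -0.2553  0.135 ] F [ 0.6 -0.3 -1.5] w 0.159 q [ 1.09  0.6  -0.45  1.91 -0.41  1.02  0.71]
shift cm [11.43 14.73 -6.22] rotvec deg [0.17 0.13 3.02]
```

Emit:
move_arm(
  steps=[-1,1.43,1.84,0,0,0,0.38,-1,1.43,1.84,0,0,0,0.38,-1,1.43,1.84,0,0,0,0.38,-1,1.43,1.84,0,0,0,0.38,-1,1.43,1.84,0,0,0,0.38,-1,1.43,1.84,0,0,0,0.38,-1,1.43,1.84,0,0,0,0.38,-1,1.43,1.84,0,0,0,0.38],
)

```text
t: 5.9
eef_pos: [0.5371, -0.1067, 0.1325]
tool_rot: [-0.207, 0.73, 0.601, 0.251]
contact_force: [0.6, 0.4, -2.5]
gripper_width: 0.156
```

Emit:
move_arm(
  steps=[-1,0,0,0,0,0,0,-1,0,0,-1.5,0,0,0,-1,0,0,-1.3,0,0,0,-1,0,0,0,0,0,0,-1,0,0,0,0,0,0],
)

```text
t: 6.4
eef_pos: [0.5364, -0.1081, 0.1043]
tool_rot: [-0.208, 0.73, 0.6, 0.251]
contact_force: [0.1, -0.1, -0.5]
gripper_width: 0.153
```

```bash
cat >> tgt.py <<'E'
OFF=(-.0037,.0593)
def stick_now():
    o=status.get_obs(); q=o["tool_rot"]; M=R.from_quat([q[1],q[2],q[3],q[0]]).as_matrix()
    yaw=np.arctan2(M[1,2],M[0,2]); f=np.array([np.cos(yaw),np.sin(yaw)])
    p=o["eef_pos"]; return np.r_[p[:2]-OFF[0]*f,yaw],p[2]-OFF[1]
def sbox(z): return [(stick_now()[0],boxl(-.02,.118,-.02,.02,z+.008),(255,0,0)),(stick_now()[0],[[.118,-.02,z],[.118,.02,z],[.118,.02,z+.012],[.118,-.02,z+.012],[.118,-.02,z]],(0,255,255))]
E
python3 - <<'E'
from tgt import *
from station import cams
s,z=stick_now(); print(s,z)
go(*stickTCP(-.173,.0135))
for n,c in [("top",(215,180,325,260)),("side",(220,155,350,265))]:
    rs[n]=cams.read_camera(n); draw(n,c,6,f"pics/p4{n}.png",sbox(z))
E
```

```text
[ 0.53709199 -0.10451575  1.37888022] 0.04499602634503835
t 6.4 pos [ 0.5364 -0.1081  0.1043] F [ 0.1 -0.1 -0.5] w 0.153 q [ 0.82  0.67 -0.53  1.91 -0.46  0.82  0.52]
shift cm [ 0.15  0.01 -3.15] rotvec deg [-0.03 -0.11  0.07]
```

View pics/p4top.png

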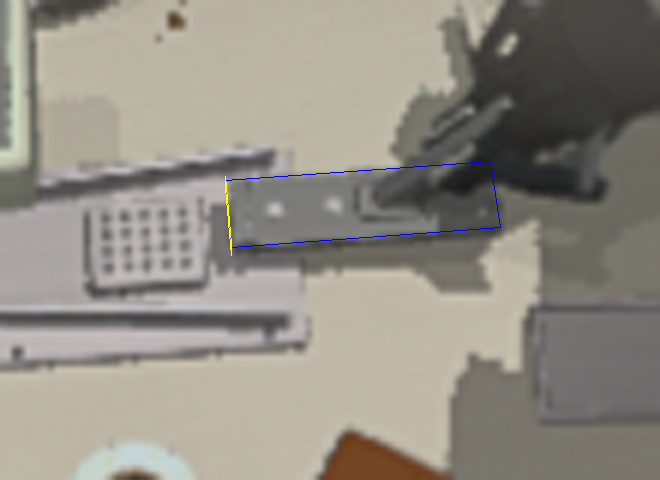

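View pics/p4side.png

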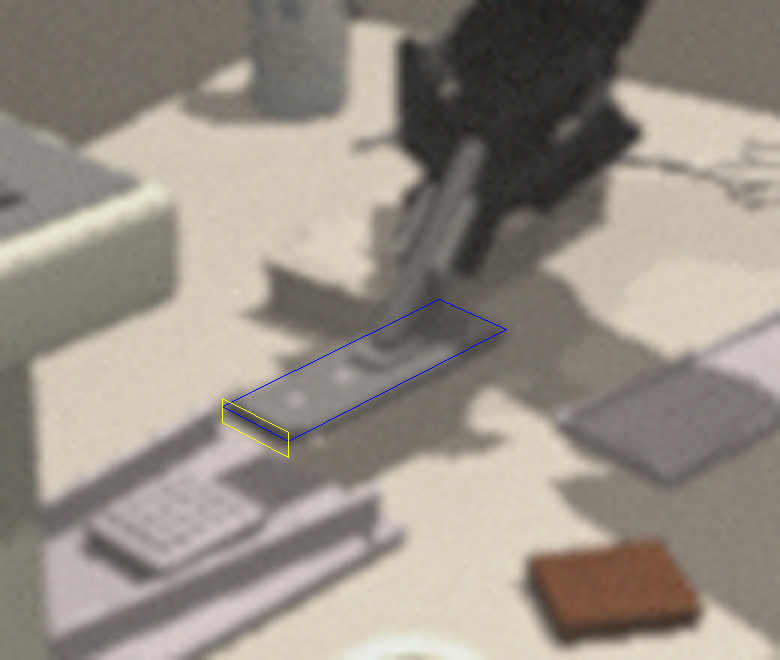

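The predicted outline sits on the stick in both views, and the nose is just behind the cassette and aligned with it. I lower it next and then push.

Emit:
move_arm(
  steps=[-1,0.1,0,-1,0,0,0,-1,0.05,0,-1,0,0,0,-1,0,0,-0.7,0,0,0,-1,0,0,-0.4,0,0,0,-1,0,0,0,0,0,0,-1,0,0,0,0,0,0],
)

```text
t: 7.1
eef_pos: [0.5388, -0.1075, 0.0743]
tool_rot: [-0.207, 0.73, 0.601, 0.251]
contact_force: [-0.8, 0.4, -1.7]
gripper_width: 0.158
```

```bash
python3 - <<'E'
from tgt import *
from station import cams
s,z=stick_now(); print(s,z)
go(*stickTCP(-.173,.0135))
go(*stickTCP(-.05,.0135))
go(*stickTCP(.038,.0135))
for n,c in [("top",(215,180,325,260)),("side",(220,155,350,265))]:
    rs[n]=cams.read_camera(n); draw(n,c,6,f"pics/p5{n}.png",sbox(z))
E
```

```text
[ 0.53948027 -0.10383653  1.37770698] 0.014987624343074359
t 7.1 pos [ 0.5388 -0.1075  0.0743] F [-0.8  0.4 -1.7] w 0.158 q [ 0.81  0.72 -0.52  1.91 -0.46  0.77  0.55]
shift cm [-0.09 -0.06 -0.15] rotvec deg [ 0.01  0.   -0.01]
t 7.1 pos [ 0.5388 -0.1075  0.0743] F [-0.8  0.4 -1.7] w 0.158 q [ 0.81  0.72 -0.52  1.91 -0.46  0.77  0.55]
shift cm [ 2.27 12.02 -0.15] rotvec deg [ 0.01  0.   -0.01]
t 7.1 pos [ 0.5388 -0.1075  0.0743] F [-0.8  0.4 -1.7] w 0.158 q [ 0.81  0.72 -0.52  1.91 -0.46  0.77  0.55]
shift cm [ 3.96 20.65 -0.15] rotvec deg [ 0.01  0.   -0.01]
```

View pics/p5top.png

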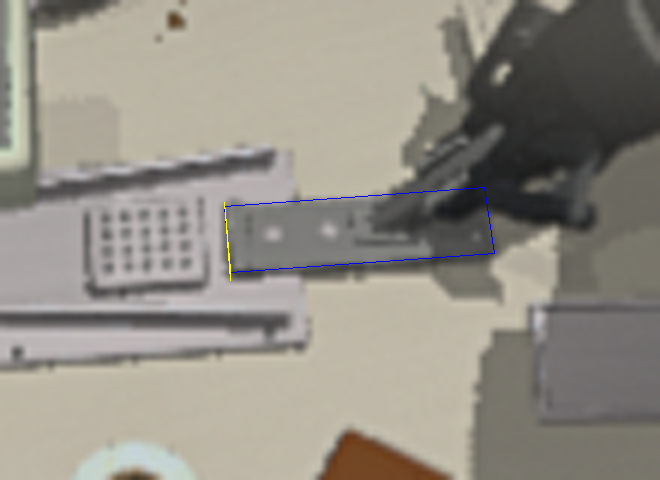

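View pics/p5side.png

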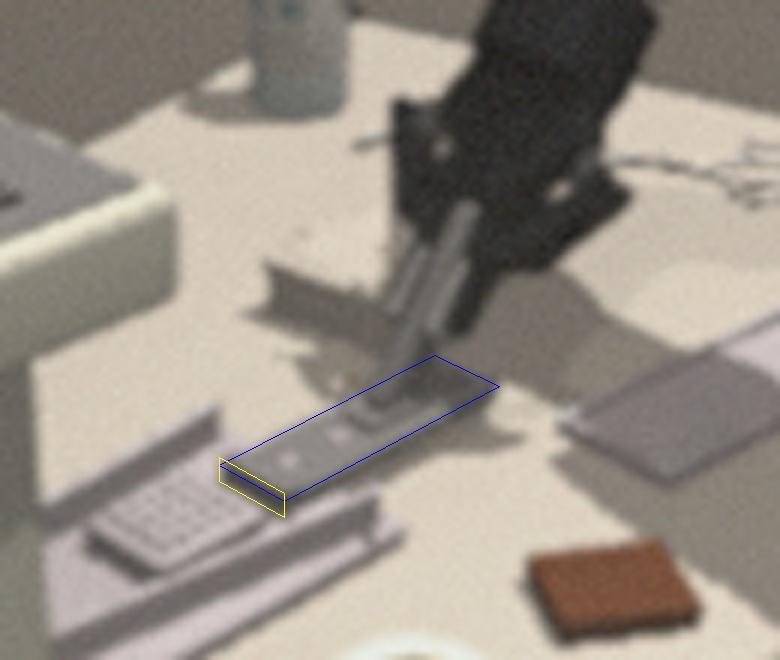

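Emit:
move_arm(
  steps=[-1,0.07,0.6,-0.1,0,0,0,-1,0.15,0.8,0,0,0,0,-1,0.19,1.0,0,0,0,0,-1,0.2,1.0,0,0,0,0,-1,0.2,1.0,0,0,0,0,-1,0.2,1.0,0,0,0,0,-1,0.2,1.0,0,0,0,0,-1,0.2,1.0,0,0,0,0],
)

```text
t: 8.0
eef_pos: [0.553, -0.0326, 0.0734]
tool_rot: [-0.207, 0.73, 0.601, 0.251]
contact_force: [0.0, -1.5, -2.0]
gripper_width: 0.155
```

Emit:
move_arm(
  steps=[-1,0.2,1.0,0,0,0,0,-1,0.2,1.0,0,0,0,0,-1,0.2,1.0,0,0,0,0,-1,0.2,1.0,0,0,0,0,-1,0,0,0,0,0,0,-1,0,0,0,0,0,0],
)

```text
t: 8.6
eef_pos: [0.5607, 0.0068, 0.0733]
tool_rot: [-0.207, 0.73, 0.601, 0.251]
contact_force: [-0.1, -0.3, -1.6]
gripper_width: 0.159
```

```bash
python3 - <<'E'
from tgt import *
from station import cams
s,z=stick_now(); print(s,z)
go(*stickTCP(.038,.0135))
for n,c in [("top",(145,170,275,265)),("side",(150,155,290,285))]:
    rs[n]=cams.read_camera(n); draw(n,c,5.5 if n=="top" else 4.6,f"pics/p6{n}.png",sbox(z))
E
```

```text
[0.56136428 0.01046452 1.37858487] 0.01397484315856199
t 8.6 pos [0.5607 0.0068 0.0733] F [-0.1 -0.3 -1.6] w 0.159 q [ 0.66  0.71 -0.58  1.97 -0.53  0.62  0.44]
shift cm [ 1.77  9.22 -0.05] rotvec deg [ 0.02 -0.   -0.05]
```

View pics/p6top.png

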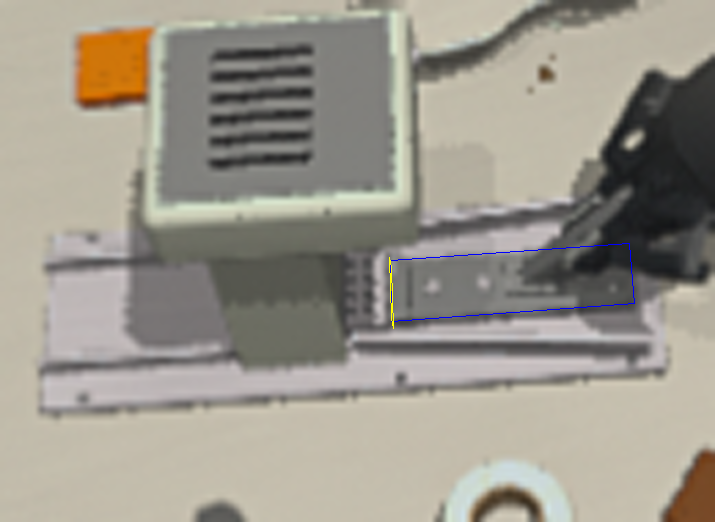

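View pics/p6side.png

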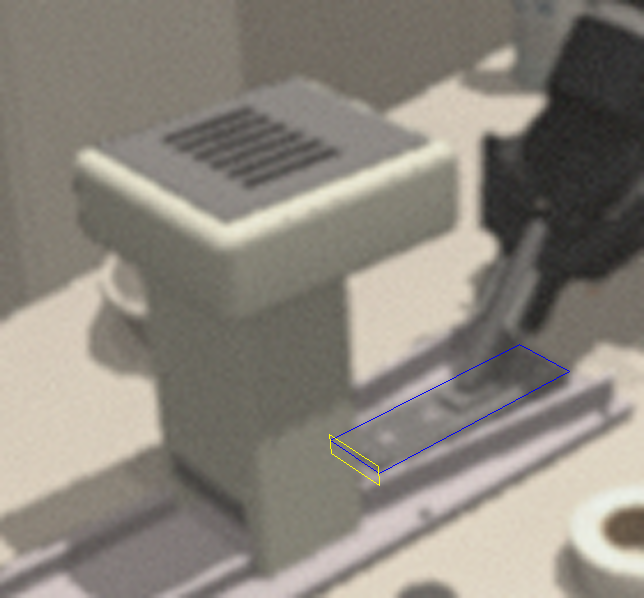

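The cassette is entering the mouth straight (top crop, holes at (365,290), ahead of the nose at (392,290)). Force is negligible, so I continue.

Emit:
move_arm(
  steps=[-1,0.19,1.0,0,0,0,0,-1,0.19,1.0,0,0,0,0,-1,0.19,1.0,0,0,0,0,-1,0.19,1.0,0,0,0,0,-1,0.19,1.0,0,0,0,0,-1,0.19,1.0,0,0,0,0],
)

```text
t: 9.3
eef_pos: [0.5723, 0.0676, 0.0733]
tool_rot: [-0.207, 0.73, 0.601, 0.251]
contact_force: [-0.6, -1.3, -0.5]
gripper_width: 0.154
```

Emit:
move_arm(
  steps=[-1,0.19,1.0,0,0,0,0,-1,0.19,0.9,0,0,0,0,-1,0.12,0.6,0,0,0,0,-1,0.08,0.4,0,0,0,0,-1,0,0,0,0,0,0,-1,0,0,0,0,0,0],
)

```text
t: 9.9
eef_pos: [0.578, 0.0953, 0.0733]
tool_rot: [-0.207, 0.73, 0.601, 0.251]
contact_force: [-0.4, 0.1, -1.5]
gripper_width: 0.156
```

```bash
python3 - <<'E'
from tgt import *
from station import cams
s,z=stick_now(); print(s,z)
go(*stickTCP(.038,.0135))
for n,c in [("top",(145,170,275,265)),("side",(130,155,270,305))]:
    rs[n]=cams.read_camera(n); draw(n,c,5.5 if n=="top" else 4,f"pics/p7{n}.png",sbox(z))
    cv2.imwrite(f"pics/p7o{n}.png",ortho(rs[n],.0265,.52,.70,.16,.36,3000))
E
```

```text
[0.57871831 0.09895075 1.37750954] 0.01398556966709167
t 9.9 pos [0.578  0.0953 0.0733] F [-0.4  0.1 -1.5] w 0.156 q [ 0.52  0.71 -0.61  1.98 -0.57  0.51  0.35]
shift cm [ 0.04  0.37 -0.05] rotvec deg [ 0.03  0.   -0.  ]
```

View pics/p7top.png

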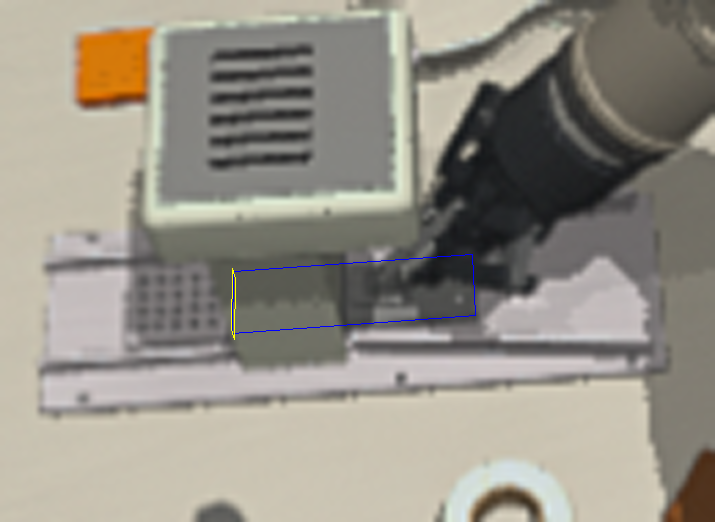

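View pics/p7side.png

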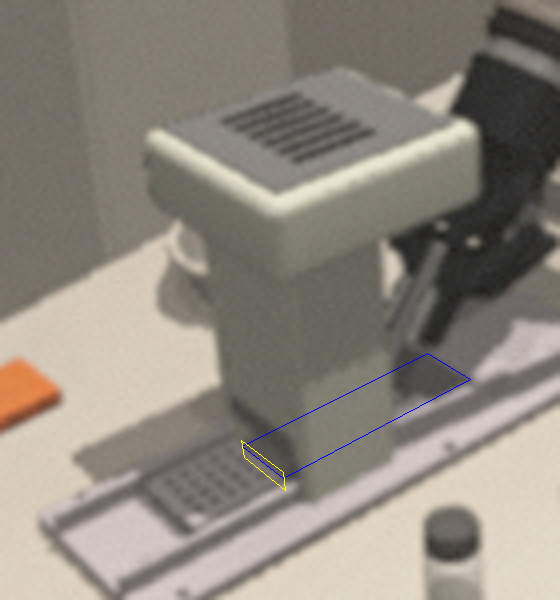

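Emit:
move_arm(
  steps=[-1,0.04,0.2,0,0,0,0,-1,0.04,0.2,0,0,0,0,-1,0,0,0,0,0,0,-1,0,0,0,0,0,0],
)

```text
t: 10.4
eef_pos: [0.5788, 0.0996, 0.0734]
tool_rot: [-0.207, 0.73, 0.601, 0.251]
contact_force: [-0.6, 0.5, -1.8]
gripper_width: 0.159
```

```bash
python3 - <<'E'
from tgt import *
from station import cams
s,z=stick_now(); print(s,z)
go(*stickTCP(.038,.0135))
for x in (.035,.040,.045):
  pass
for n,c in [("top",(145,205,205,250)),("side",(140,250,220,310))]:
    rs[n]=cams.read_camera(n)
    c2=np.r_[W(t,[.038+.03,0.002,0])[0][:2],t[2]]
    draw(n,c,12 if n=="top" else 9.5,f"pics/p8{n}.png",[(c2,boxl(-.03,.03,-.025,.025,.0265),(255,0,0)),(t,[[.03,-.031,.012],[.03,.031,.012]],(0,255,255)),(t,[[.03,.031,.012],[.03,.031,.1]],(0,255,255)),(t,boxl(-.21,.145,-.058,.058,.012),(0,0,255))])
E
```

```text
[0.57947833 0.10323355 1.37784279] 0.014059664276332075
t 10.4 pos [0.5788 0.0996 0.0734] F [-0.6  0.5 -1.8] w 0.159 q [ 0.51  0.71 -0.61  1.98 -0.57  0.51  0.35]
shift cm [-0.04 -0.05 -0.06] rotvec deg [ 0.02  0.   -0.02]
```

View pics/p8top.png

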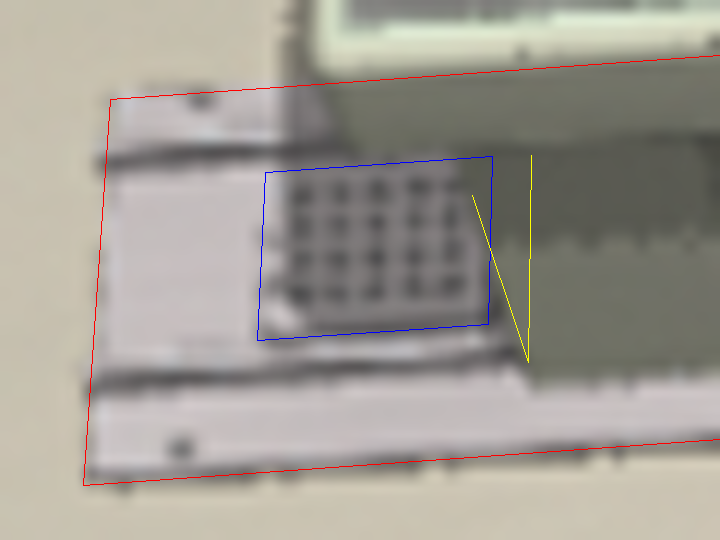

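View pics/p8side.png

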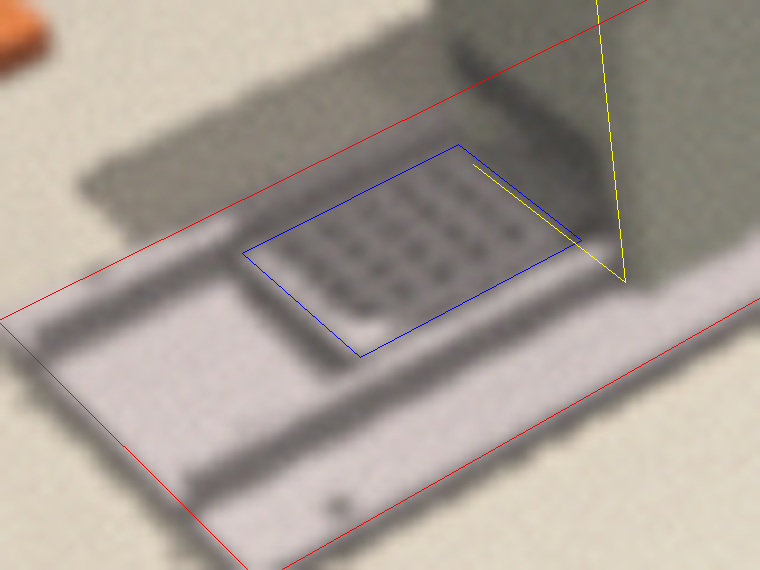

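The cassette's trailing edge is at tunnel x ≈ 38 mm in both views, 8 mm clear of the exit, and its leading edge is at ≈ 98 mm. I withdraw straight back.

Emit:
move_arm(
  steps=[-1,-0.2,-1.0,0,0,0,0,-1,-0.4,-2.06,0,0,0,0,-1,-0.4,-2.06,0,0,0,0,-1,-0.4,-2.06,0,0,0,0,-1,-0.4,-2.06,0,0,0,0,-1,-0.4,-2.06,0,0,0,0,-1,-0.4,-2.06,0,0,0,0,-1,-0.4,-2.06,0,0,0,0],
)

```text
t: 11.3
eef_pos: [0.5484, -0.0565, 0.0733]
tool_rot: [-0.207, 0.73, 0.601, 0.251]
contact_force: [0.5, -0.1, -1.3]
gripper_width: 0.156
```

Emit:
move_arm(
  steps=[-1,-0.4,-2.06,0,0,0,0,-1,-0.4,-2.06,0,0,0,0,-1,-0.2,-1.1,0,0,0,0,-1,0,0,1.5,0,0,0,-1,0,0,2,0,0,0,-1,0,0,2,0,0,0,-1,0,0,0,0,0,0,-1,0,0,0,0,0,0],
)

```text
t: 12.1
eef_pos: [0.539, -0.106, 0.129]
tool_rot: [-0.206, 0.729, 0.602, 0.251]
contact_force: [0.4, -0.3, -1.9]
gripper_width: 0.157
```

```bash
python3 - <<'E'
from tgt import *
from station import cams
s,z=stick_now(); print(s,z)
g=np.array([.4228,-.2548,.0633])
go(g,Rt(st[2]))
for n,c in [("top",(145,170,345,270)),("side",(130,155,330,305))]:
    rs[n]=cams.read_camera(n); draw(n,c,4,f"pics/p9{n}.png",sbox(z))
E
```

```text
[ 0.53972334 -0.10240583  1.37764724] 0.0696996187679414
t 12.1 pos [ 0.539 -0.106  0.129] F [ 0.4 -0.3 -1.9] w 0.157 q [ 0.82  0.63 -0.53  1.9  -0.47  0.86  0.5 ]
shift cm [-11.62 -14.88  -6.57] rotvec deg [ 0.06  0.07 -3.14]
```

View pics/p9top.png

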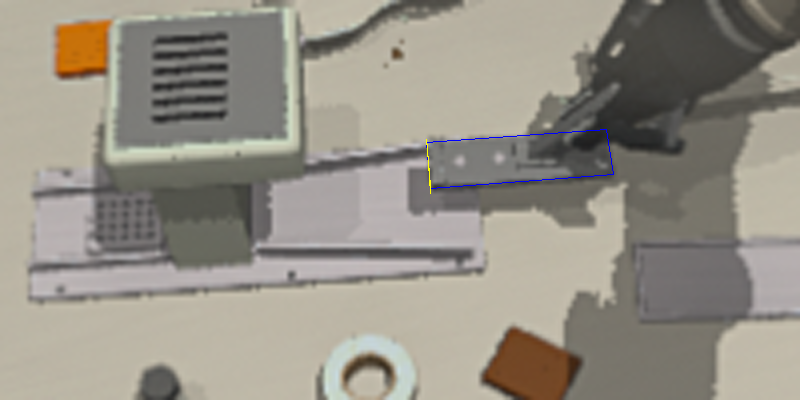

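View pics/p9side.png

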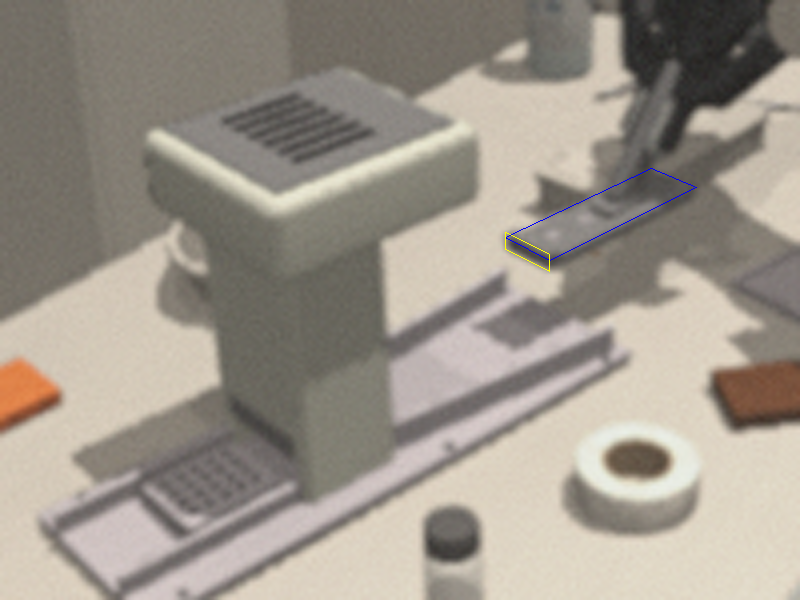

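Emit:
move_arm(
  steps=[-1,-1.45,-1.86,0,0,0,-0.39,-1,-1.45,-1.86,0,0,0,-0.39,-1,-1.45,-1.86,0,0,0,-0.39,-1,-1.45,-1.86,0,0,0,-0.39,-1,-1.45,-1.86,0,0,0,-0.39,-1,-1.45,-1.86,0,0,0,-0.39,-1,-1.45,-1.86,0,0,0,-0.39,-1,-1.45,-1.86,0,0,0,-0.39],
)

```text
t: 13.0
eef_pos: [0.4218, -0.2559, 0.1275]
tool_rot: [-0.201, 0.746, 0.581, 0.257]
contact_force: [0.3, 0.8, -1.4]
gripper_width: 0.156
```

Emit:
move_arm(
  steps=[-1,0,0,-1.5,0,0,0,-1,0,0,-2,0,0,0,-1,0,0,-1,0,0,0,-1,0,0,0,0,0,0,-1,0,0,0,0,0,0],
)

```text
t: 13.5
eef_pos: [0.4231, -0.255, 0.0833]
tool_rot: [-0.2, 0.746, 0.581, 0.257]
contact_force: [-0.2, -0.3, -1.7]
gripper_width: 0.159
```

```bash
python3 - <<'E'
from tgt import *
from station import cams
s,z=stick_now(); print(s,z)
g=np.array([.4228,-.2548,.0633])
go(g,Rt(st[2]))
for n,c in [("top",(295,205,375,260)),("side",(305,165,385,240))]:
    rs[n]=cams.read_camera(n); draw(n,c,9 if n=="top" else 8,f"pics/p10{n}.png",sbox(z)+[(re,boxl(-.035,.133,-.034,.034,.009),(0,0,255))])
E
```

```text
[ 0.42400327 -0.25144062  1.32451702] 0.023968408357693906
t 13.5 pos [ 0.4231 -0.255   0.0833] F [-0.2 -0.3 -1.7] w 0.159 q [ 1.09  0.68 -0.44  1.92 -0.4   0.94  0.74]
shift cm [-0.03  0.02 -2.  ] rotvec deg [-0.04 -0.01  0.03]
```

View pics/p10top.png

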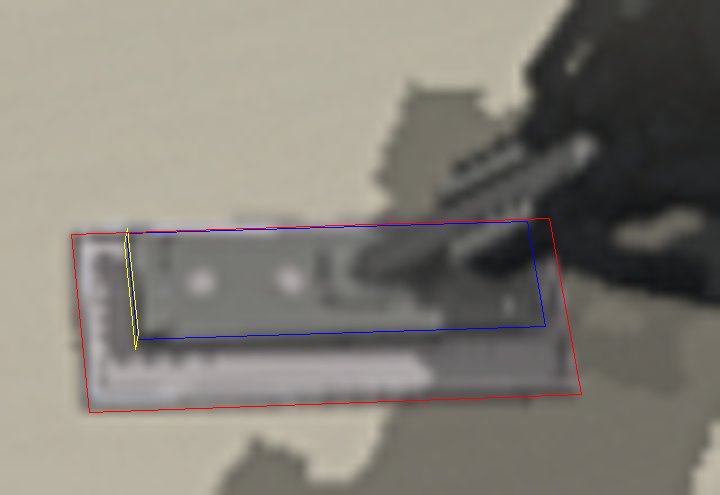

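View pics/p10side.png

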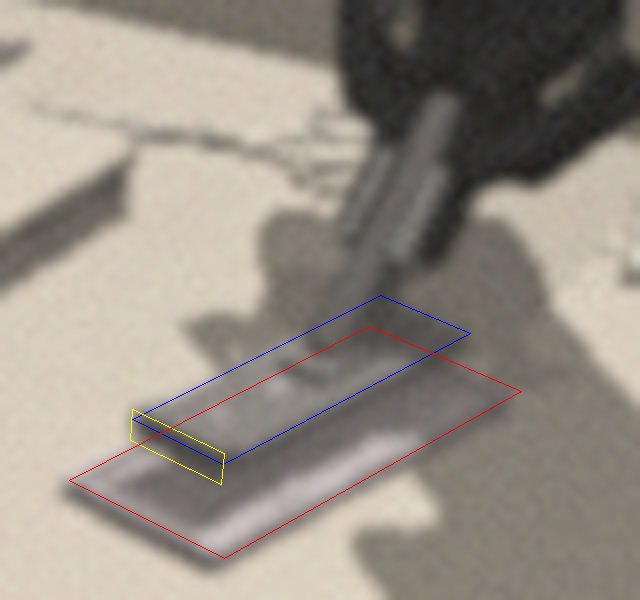

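Emit:
move_arm(
  steps=[-1,0,0,-1,0,0,0,-1,0,0,-0.5,0,0,0,-1,0,0,-0.3,0,0,0,-1,0,0,-0.15,0,0,0,-1,0,0,0,0,0,0,-1,0,0,0,0,0,0],
)

```text
t: 14.2
eef_pos: [0.4229, -0.2558, 0.0639]
tool_rot: [-0.2, 0.746, 0.581, 0.257]
contact_force: [0.1, -0.3, -0.8]
gripper_width: 0.154
```

```bash
python3 - <<'E'
from tgt import *
go(np.array([.4228,-.2548,.0633]),Rt(st[2]))
E
```

```text
t 14.2 pos [ 0.4229 -0.2558  0.0639] F [ 0.1 -0.3 -0.8] w 0.154 q [ 1.08  0.71 -0.44  1.92 -0.39  0.9   0.75]
shift cm [-0.01  0.1  -0.06] rotvec deg [0.03 0.01 0.08]
```

Emit:
move_arm(
  steps=[-1,0,0,-0.05,0,0,0,-1,0,0,0,0,0,0,-0.4,0,0,0,0,0,0,0,0,0,0,0,0,0,1,0,0,0,0,0,0,1,0,0,0,0,0,0,1,0,0,0,0,0,0,1,0,0,0,0,0,0],
)

```text
t: 15.0
eef_pos: [0.4228, -0.2557, 0.0633]
tool_rot: [-0.2, 0.746, 0.581, 0.257]
contact_force: [0.1, 0.1, 0.2]
gripper_width: 1.002
```

Emit:
move_arm(
  steps=[1,-0.18,-0.72,0.95,0,0,0,1,-0.37,-1.45,1.9,0,0,0,1,-0.37,-1.45,1.9,0,0,0,1,-0.37,-1.45,1.9,0,0,0,1,-0.37,-1.45,1.9,0,0,0,1,-0.37,-1.45,1.9,0,0,0,1,-0.37,-1.45,3,0,0,0,1,0,-1.5,3,0,0,0],
)

```text
t: 15.8
eef_pos: [0.3977, -0.366, 0.2294]
tool_rot: [-0.2, 0.746, 0.581, 0.256]
contact_force: [-0.2, 0.2, -0.6]
gripper_width: 0.993
```

```bash
python3 - <<'E'
from tgt import *
from station import cams
go(np.array([.4228,-.2548,.0633]),Rt(st[2]))
it=[(re,boxl(-.035,.133,-.034,.034,.009),(0,0,255)),(st,boxl(-.02,.118,-.02,.02,.012),(255,0,0))]
for n,c in [("top",(295,205,375,260)),("side",(305,165,385,240))]:
    rs[n]=cams.read_camera(n); draw(n,c,9 if n=="top" else 8,f"pics/p11{n}.png",it)
    cv2.imwrite(f"pics/full{n}.png",rs[n]["pixels"][:,:,::-1])
E
```

```text
t 15.8 pos [ 0.3977 -0.366   0.2294] F [-0.2  0.2 -0.6] w 0.993 q [ 1.18  0.56 -0.39  1.68 -0.35  1.33  0.71]
shift cm [  2.51  11.12 -16.61] rotvec deg [ 0.03 -0.05  0.13]
```

View pics/p11top.png

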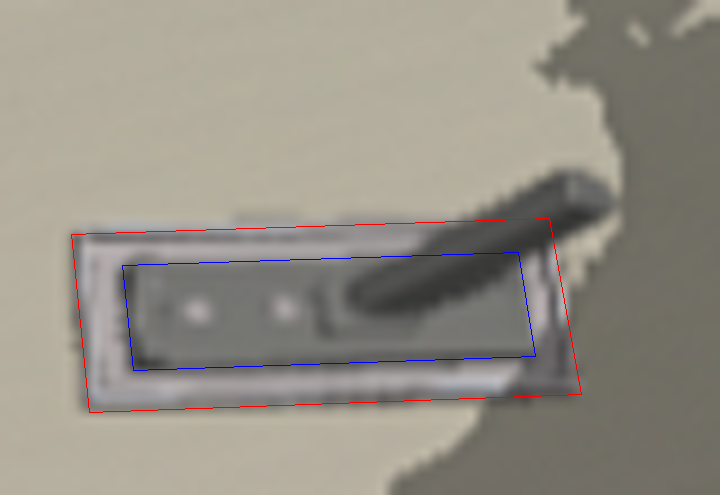

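View pics/p11side.png

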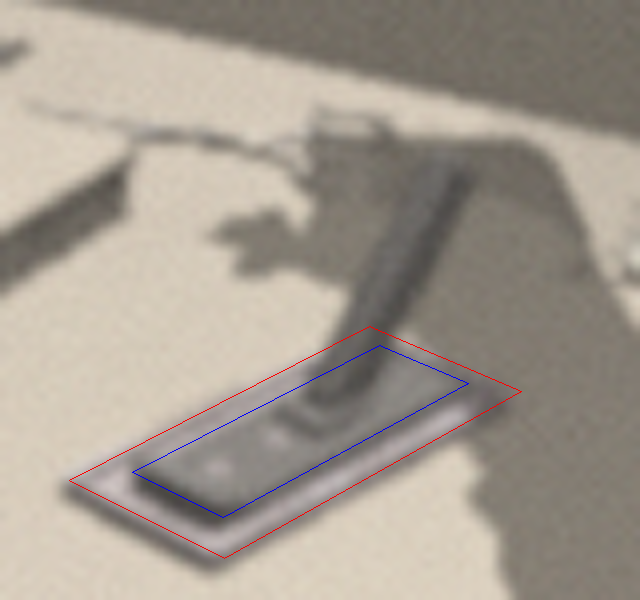

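View pics/fulltop.png

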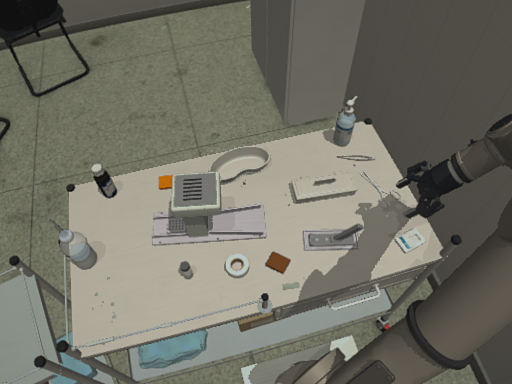

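View pics/fullside.png

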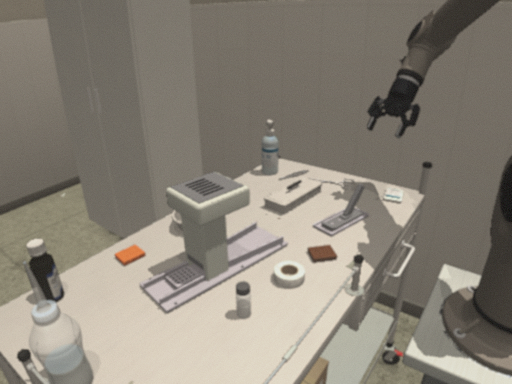

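The stick is back flat inside the rest's lip within about a pixel of where it started. The cassette is on the outfeed at (185,275) in the side view, the bystanders are where they were, and the gripper is clear.

```bash
python3 -c "
from station import order
print(order.hand_in())"
```

```text
the job is handed in; nothing more can be done
None
```

I pushed the steel cassette through the UV tunnel with the stick, put the stick back on its rest and handed the job in at about 16 s of the 62 s. `hand_in` gives no verdict.

- **Cassette:** After the push, both cameras put its rear edge about 8 mm past the tunnel exit. Its front edge is about 47 mm short of the end of the outfeed bed. It was still there in the final pictures.
- **Clearances:** The gripper leaned back 38° throughout, to stay under the lamp head. The gripper held only the stick, and the pictures and force readings showed it touching nothing else. Force readings taken at the end of each move never exceeded about 3 N.
- **Stick:** It lies flat inside the rest's lip, nose the same way round. It is within about one pixel (2–3 mm) of where it started, and the gripper is open and clear of it.
- **Other objects:** In the final pictures the bystanders and look-alikes look unmoved; I checked these by eye only.
- **Disagreement:** In the side view the tunnel's exit corner sat about 4 mm off my fitted model. The shift is away from the cassette, so if real it adds clearance.

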